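# Seat a crimp ferrule in the V-block gauge

### The arm

A 6-joint arm with a two-finger parallel gripper is mounted at the origin on a cart in front of the work surface, level with it; the furniture and walls round the work are solid. World frame = base frame: x ahead of the robot, y to its left, z up, the work surface at z = 0. Lengths are in m, angles in degrees, forces in N, time in s.
With the tool pointing down it reaches from about 0.4 to 0.825 m from the base axis. Payload 7 kg.
Tool frame: the origin (TCP) lies on the centre line of the jaws, within the pads' length; the fingertips stand 19 mm ahead of it and the grasp point (between the pads) is the TCP (r.tip_extent is the distance from the TCP to the fingertips, in m); z points along the fingers, y is the line along which they close (so a half turn about z gives the same grasp; the last joint's range is limited). The gripper opens to 88 mm and grips with 3 to 60 N. Pads are 19 mm wide; open, the fingers measure 130 mm over their backs; the gripper's body (78 mm by 193 mm) begins 47 mm behind the grasp point.
Start: joints at [82.168, 20.546, 0.682, 0, -70.136, -16.507], TCP at [0.278, 0.615, 0.246] pointing down, gripper open.
Joint ranges: [-176.03, 176.03], [-82.01, 121.73], [-58.28, 71.71], [-173.87, 95.51], [-174.79, -0.11], [-173.66, 173.66]. Speed limits (degrees/s): [136.94, 136.94, 172.46, 180, 180, 180].

### API

Orientations are given as [roll, pitch, yaw] about the fixed x, y, z axes, in that order (R = Rz(yaw) Ry(pitch) Rx(roll)).
In Python, from plant import r gives the robot as it stands. The module is installed in compiled form; this text tells all that it offers.
- The arm moves only by the tool jog_arm, never from a script. Its argument "deltas" is a list that holds one entry, the list of rows, each a list of 5 numbers: the opening, from -1 (shut) to 1 (fully open), then the shift along the world's x, y, z in cm, then the turn about the world's z in rad. In form: [[[claw, dx, dy, dz, turn], ...]]. A call has 1 to 8 rows; each row shifts and turns the commanded pose from where the row before left it; what a row does not reach is not made up. A row lasts 1/8 s, in which the tool goes at most 62.5 mm and 10.7 degrees, less where a joint would pass 70% of its speed; a pose out of reach is approached as far as the arm can. A call with a gripper value outside its range is refused whole. The fingers move at their own pace and stop on an object; "force" is the grip in N (left out, the last holds). Time passes only in rows, so rows that do not move let the fingers close. It gives the time, the measured TCP pose, the force, the opening and the grip force at its end, in the units of the state.
- r.get_state(): the state, without advancing time (a new reading comes with each control period).
- r.capture(name): name is "side" or "top" or "wrist"; returns the picture (420x560x3 uint8, blue, green, red); there is no depth.
- r.camera_info(name): a dict with "fx", "fy", "cx", "cy" (pixels), "view" (4x4, takes a point from world to camera coordinates). Camera axes: x right, y up, looking along -z (the intrinsics and any distortion apply to the point x, -y, -z); pixel columns grow to the right and rows downward; lengths in m; the calibration is good to about 2 mm. The wrist camera is an equidistant fisheye: a pixel r from the principal point sees the ray r / f radians off the axis. A picture is of the moment at which its call begins: read the wrist's pose just before it. camera_info takes no time and is no camera call; for the wrist camera it gives the pose at the moment of the call.
- r.close_job(): hands the job in; it is judged then, once.
The state is a dict: "time_s": time; "joints": joint angles; "qd": joint speeds; "joint_torque": joint torques, N m; "tcp_pos": TCP position; "eef_rot": TCP orientation; "contact_force": force on the tool from outside, world axes, zero at the start; "moment": the same for the moment, N m; "gripper_width": finger opening in m; "gripper_force": force on a finger pad.
Only numpy, scipy, OpenCV 4.12 (cv2) and the standard library are available. Lean on these libraries where they do the work, as an engineer would, in place of code of your own. Each camera call takes 0.05 s, during which the arm holds its last target. There are 200 camera calls.

### The job

Pick up the steel ferrule that lies on its side, lay it gently lengthwise in the open end of the V-block, and then slide it along the vee under the sprung hold-down shoe until it lies fully home: down on both flanks, with its end up against the brass nose of the back stop. Push it with about 6 N for a second so that it beds against the stop, never with more than about 9 N in any direction: the ferrule is thin-walled, and only friction holds the stop's carriage on its setting. Then let go and leave it there.

Things in the scene. Friction and masses are not known exactly. Their poses are not given: they have to be found in the camera images.
- ferrule: grey steel crimp ferrule lying on its side (not the one standing upright): a round sleeve 30 mm in diameter, 42 mm long, one end coned, 35 to 70 g; it can roll. Its y axis is its long axis; origin on the outside of its wall, midway along, on the bench at the start. Grip it from outside, as if solid. It may lie in the vee either way round.
- ferrule_mid (a point): centre of the ferrule, on its axis midway along, 15 mm above the bench at the start; its y axis runs along the ferrule
- vblock: fixed V-block gauge on a grey base 200 x 90 x 10 mm (its x -98 to +102 mm); origin on the bench under the vee; x axis along the vee from the open end (nearer the robot) to the back stop, z up. Vee: 90 degree groove at y = 0, x = -78 to +42 mm, root at z = 14 mm, mouth 27 mm wide in a flat top 56 mm wide at z = 27.5 mm, so finger tips in use must stay above z = 28 mm.
- vee_open (a point): middle of the open part of the vee, at x = -45 mm of the V-block, on the axis of a ferrule seated on both flanks (z = 35 mm; its top is then at z = 50 mm); x axis as the V-block's. A ferrule laid with its centre here lies clear of the shoe. From x = +7 mm (V-block) back, a blue arm 22 mm wide on a post (x = 85 to 99 mm) spans the vee at z = 76 to 88 mm.
- shoe: sprung steel hold-down shoe, a bent bar 8 mm thick that hangs from the blue arm and moves only up; origin on the bar at x = 15 mm of the V-block. Its underside hangs 2 mm lower than a seated ferrule's top; its upswept lead-in reaches forward to x = +1 mm. A ferrule pushed in lifts it with 2 to 7 N, is then held down with about 1 N, and drags with 1 to 4 N (more if pressed down).
- stop: carriage of the back stop: dark block 27 mm wide with a black thumb knob; origin at the centre of its front face, 52 mm along the vee, on the axis of a seated ferrule; x axis as the V-block's. A round brass nose, 24 mm across, is screwed out of it towards the open end by 14 to 27 mm, set anew each time and not measured; its flat tip is the stop. Above about 5 N at its tip the carriage slips back.
Mind the look-alikes: they are no part of the job. Leave any orange, red or turquoise look-alike of the ferrule alone.

How it is judged:
By the outcome, as a careful person would: the job done as asked, in the order asked, and still so for the second after the job is handed in, with the robot touching nothing.
It also fails if it takes over 70 s, if anything falls off the work surface, if the arm or the gripper's body presses on something with over 40 N, if the wrist force passes 120 N, or if a joint passes its speed limit or range.

## Working session

There is one attempt and no reset: what is moved stays moved. The work goes in short steps, Python scripts to look and compute and a tool call to move; the robot and the scene stay as the last step left them, time stands still between calls to the robot, and variables do not carry over. Pictures are saved under pics/ and viewed, at most 10 in all, crops included, and the job is handed in when it is done.

Besides the shell and the picture viewer there is one more tool, called after "Call:" as a command line: name --argument value ..., lists and objects as JSON in quotes. jog_arm: Moves the arm, as the interface text tells. Its arguments: {"type":"object","properties":{"deltas":{"type":"array"},"force":{"type":"number"}},"required":["deltas"]}

```bash
mkdir -p pics; cat > h.py <<'E'
import numpy as np, cv2
from plant import r
def ray(info,u,v,fish=False):
    V=np.array(info["view"]);R=V[:3,:3];t=V[:3,3]
    a=(u-info["cx"])/info["fx"];b=(v-info["cy"])/info["fy"]
    if fish:
        th=np.hypot(a,b); s=np.sin(th)/max(th,1e-9); d=np.array([a*s,-b*s,-np.cos(th)])
    else: d=np.array([a,-b,-1.])
    d=R.T@d
    return -R.T@t, d/np.linalg.norm(d)
def onz(info,u,v,z,fish=False):
    o,d=ray(info,u,v,fish); return o+d*(z-o[2])/d[2]
def tri(r1,r2):
    A=np.zeros((3,3));b=np.zeros(3)
    for o,d in (r1,r2):
        P=np.eye(3)-np.outer(d,d);A+=P;b+=P@o
    p=np.linalg.solve(A,b); gap=[np.linalg.norm((np.eye(3)-np.outer(d,d))@(p-o)) for o,d in (r1,r2)]
    return p,gap
def proj(info,p,fish=False):
    V=np.array(info["view"]);c=V[:3,:3]@np.asarray(p)+V[:3,3];x,y,z=c[0],-c[1],-c[2]
    if fish:
        th=np.arctan2(np.hypot(x,y),z);k=th/max(np.hypot(x,y),1e-9);a,b=x*k,y*k
    else:a,b=x/z,y/z
    return info["cx"]+a*info["fx"],info["cy"]+b*info["fy"]
E
python3 - <<'E'
from h import *
for n in("side","top","wrist"):
    i=r.camera_info(n);print(n,{k:(v if k!="view" else np.round(v,3).tolist()) for k,v in i.items()})
    cv2.imwrite(f"pics/{n}0.png",r.capture(n))
print(r.get_state())
E
```

```text
side {'fx': 481.9346377396566, 'fy': 481.9346377396566, 'cx': 286.32923209877356, 'cy': 211.87993453934396, 'view': [[0.976, -0.218, 0.018, -0.49], [0.072, 0.395, 0.916, -0.132], [-0.207, -0.892, 0.402, -0.843], [0.0, 0.0, 0.0, 1.0]]}
top {'fx': 495.8014473561737, 'fy': 495.8014473561737, 'cx': 278.2613698367135, 'cy': 205.11104062205106, 'view': [[0.053, -0.999, -0.005, 0.051], [0.977, 0.051, 0.208, -0.517], [-0.208, -0.016, 0.978, -0.921], [0.0, 0.0, 0.0, 1.0]]}
wrist {'fx': 325.19226210127806, 'fy': 325.19226210127806, 'cx': 283.7650011025064, 'cy': 204.75932354687515, 'view': [[-0.411, -0.912, 0.001, 0.673], [0.879, -0.396, -0.263, 0.032], [0.241, -0.107, 0.965, -0.39], [0.0, 0.0, 0.0, 1.0]]}
{'time_s': 0.15, 'joints': array([ 8.21662315e+01,  2.05806465e+01,  6.46940680e-01, -1.35256669e-02,
       -7.01353307e+01, -1.65091581e+01]), 'qd': array([-0.0301069 , -0.11027974,  0.09445943,  0.04667077,  0.00911623,
       -0.05507283]), 'joint_torque': array([-1.00508623e-03, -5.83272564e+01,  2.93290937e+01,  7.00107113e+00,
        8.80707172e-03, -1.05452950e-04]), 'tcp_pos': array([0.27809699, 0.61468631, 0.24486521]), 'eef_rot': array([ 1.79930196e+02, -7.42705671e-03, -2.43475257e+01]), 'contact_force': array([ 0.06966264, -1.34479308,  0.5532255 ]), 'moment': array([-0.02080158,  0.00901769,  0.01154883]), 'gripper_force': 0.0, 'gripper_width': 0.08771759754844163}
```

View pics/top0.png

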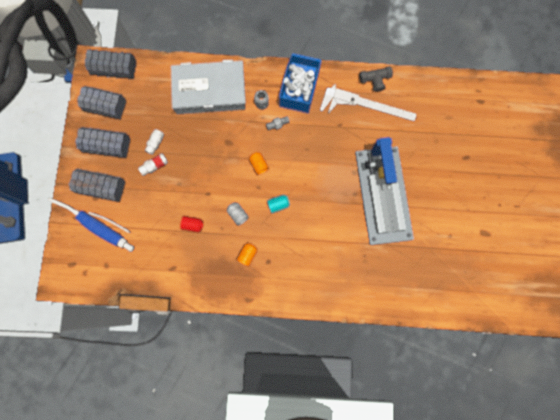

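View pics/side0.png

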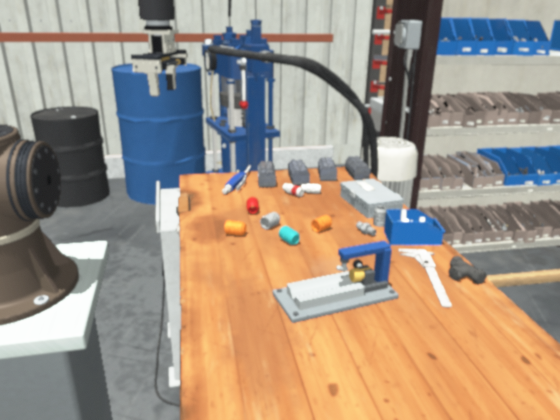

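Top view: the grey ferrule lies at about (237,213). The V-block is centred near (385,195), with its open end at the bottom (~(390,238)) and the blue arm at (386,160). Side view: ferrule at (270,220), V-block at (335,290).

```bash
python3 - <<'E'
from h import *
T=cv2.imread("pics/top0.png");S=cv2.imread("pics/side0.png");ti=r.camera_info("top");si=r.camera_info("side")
def comp(I,x0,x1,y0,y1,smax=70):
    H=cv2.cvtColor(I,cv2.COLOR_BGR2HSV)[y0:y1,x0:x1]
    m=(H[...,1]<smax).astype(np.uint8);m=cv2.morphologyEx(m,cv2.MORPH_CLOSE,np.ones((3,3),np.uint8))
    c=max(cv2.findContours(m,cv2.RETR_EXTERNAL,cv2.CHAIN_APPROX_NONE)[0],key=cv2.contourArea)
    return c+np.array([x0,y0])
ct=comp(T,222,255,198,230);cs=comp(S,258,284,208,234)
for c in(ct,cs):print(cv2.minAreaRect(c),cv2.contourArea(c),c.reshape(-1,2).min(0),c.reshape(-1,2).max(0))
a=cv2.minAreaRect(ct)[0];b=cv2.minAreaRect(cs)[0]
print("ferrule",tri(ray(ti,*a),ray(si,*b)),onz(ti,*a,.015))
bp=cv2.boxPoints(cv2.minAreaRect(ct));print("box z15",[onz(ti,*p,.015)[:2].round(4) for p in bp])
cb=comp(T,345,425,130,255,80);bx=cv2.boxPoints(cv2.minAreaRect(cb));print("base",cv2.minAreaRect(cb))
W=[onz(ti,*p,.01) for p in bx];print(np.round(W,4),[np.linalg.norm(W[i]-W[i-1]) for i in range(4)])
a=cv2.resize(T[120:255,335:435],None,fx=5,fy=5,interpolation=cv2.INTER_CUBIC)[:600]
cv2.imwrite("pics/c1.png",a)
E
```

```text
((236.72003173828125, 212.9600372314453), (22.0, 13.600000381469727), 53.13010025024414) 259.0 [227 203] [247 224]
((269.8000183105469, 220.10003662109375), (13.416407585144043, 20.124608993530273), 63.43495178222656) 215.0 [260 212] [279 228]
ferrule (array([0.5011247 , 0.16314256, 0.01374763]), [np.float64(0.00046537295304302414), np.float64(0.00046537295304296315)]) [0.50135594 0.16297524 0.015     ]
box z15 [array([0.5099, 0.1883]), array([0.5281, 0.1673]), array([0.4928, 0.1378]), array([0.4749, 0.1587])]
base ((383.1756896972656, 190.44595336914062), (105.6386489868164, 44.3973503112793), 81.02737426757812)
[[ 0.6683 -0.0716  0.01  ]
 [ 0.6885 -0.1641  0.01  ]
 [ 0.4668 -0.1982  0.01  ]
 [ 0.4481 -0.1096  0.01  ]] [np.float64(0.2234515695741387), np.float64(0.094697300896489), np.float64(0.22422583526251055), np.float64(0.09048020367306785)]
```

```bash
python3 - <<'E'
from h import *
T=cv2.imread("pics/top0.png");S=cv2.imread("pics/side0.png")
a=cv2.resize(T[130:250,345:425],None,fx=5,fy=5,interpolation=cv2.INTER_CUBIC)
b=cv2.resize(S[235:319,268:402],(396,252),interpolation=cv2.INTER_CUBIC)
c=cv2.resize(T[190:240,215:260],(396,340),interpolation=cv2.INTER_CUBIC)
cv2.imwrite("pics/c2.png",np.hstack([a,np.vstack([b,c])[:600]]) if False else np.hstack([a,cv2.copyMakeBorder(np.vstack([b,c]),0,8,0,4,0)]))
E
```

```text
(no output)
```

View pics/c2.png

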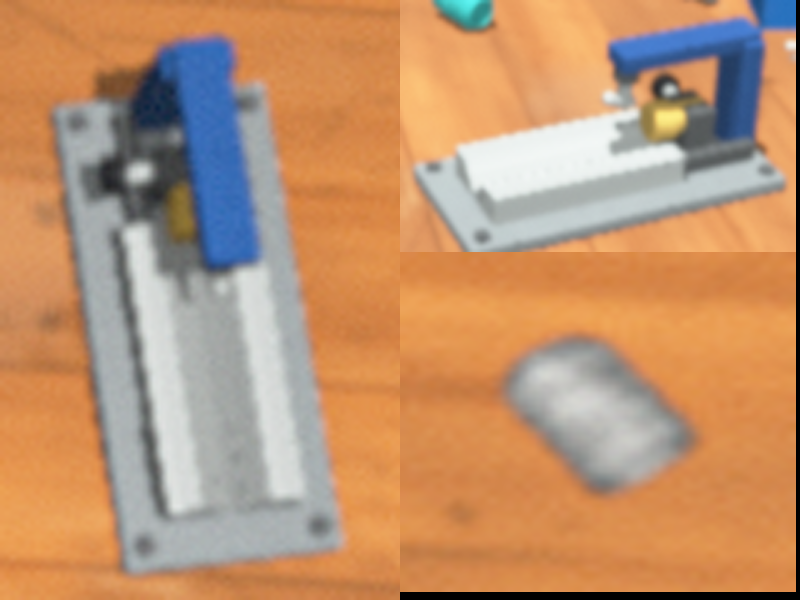

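The crop shows V-block base corners at top-image pixels of about TL (355.4,151), TR (398.4,147), BR (413,239) and BL (370.4,244.4). The ferrule's axis runs from upper left to lower right.

Call:
jog_arm --deltas '[[[1,2.8,-5.4,0,0.14],[1,2.8,-5.4,0,0.14],[1,2.8,-5.4,0,0.14],[1,2.8,-5.4,0,0.14],[1,2.8,-5.4,0,0.14],[1,2.8,-5.4,0,0.14],[1,2.8,-5.4,0,0.14],[1,2.8,-5.4,0,0.14]]]'

```text
time_s: 1.15
tcp_pos: [0.5027, 0.1811, 0.2457]
eef_rot: [-180.0, -0.0, 40.1]
contact_force: [1.4, 1.1, 0.6]
gripper_width: 0.0873
gripper_force: 0.0
```

Call:
jog_arm --deltas '[[[1,0,-1,0,0],[1,0,-1,0,0],[1,0,0,0,0],[1,0,0,0,0]]]'

```text
time_s: 1.65
tcp_pos: [0.5019, 0.164, 0.2456]
eef_rot: [-180.0, -0.0, 39.9]
contact_force: [-0.5, -0.3, -0.1]
gripper_width: 0.0877
gripper_force: 0.0
```

```bash
python3 - <<'E'
from h import *
import json
ti=r.camera_info("top")
P=[onz(ti,u,v,.01) for u,v in((355.4,151),(398.4,147),(413,239),(370.4,244.4))];P=np.array(P)
print(P.round(4),[np.linalg.norm(P[i]-P[i-1]).round(4) for i in range(4)],P.mean(0), np.degrees([np.arctan2(*(P[0]-P[3])[1::-1]),np.arctan2(*(P[1]-P[2])[1::-1])]))
s=r.get_state();print(s["time_s"],s["tcp_pos"],s["eef_rot"],s["contact_force"])
i=r.camera_info("wrist");cv2.imwrite("pics/w1.png",r.capture("wrist"))
json.dump({k:np.array(v).tolist() for k,v in i.items()},open("w1.json","w"))
print(proj(i,(.5013,.163,.015),True))
E
```

```text
[[ 0.648  -0.0771  0.01  ]
 [ 0.6615 -0.1675  0.01  ]
 [ 0.4671 -0.1975  0.01  ]
 [ 0.4516 -0.1114  0.01  ]] [np.float64(0.1994), np.float64(0.0914), np.float64(0.1967), np.float64(0.0874)] [ 0.55706904 -0.13836203  0.01      ] [9.91710516 8.77503788]
1.65 [0.5019227  0.16396512 0.24562935] [-1.79996691e+02 -1.41092111e-02  3.98873782e+01] [-0.54948418 -0.28905206 -0.12700018]
(np.float64(283.8625800371304), np.float64(180.02670955066725))
```

View pics/w1.png

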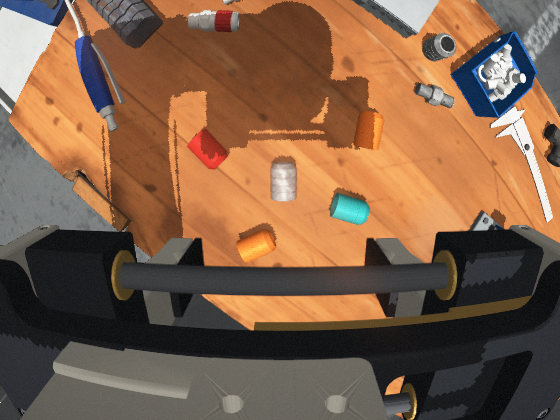

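Wrist view: the ferrule is at about (284,181), upright in the image, with red at (208,148), turquoise at (349,207) and orange at (256,246) and (369,130). I'll narrow the fingers so they clear the turquoise one.

```bash
python3 - <<'E'
from h import *
import json
I=cv2.imread("pics/w1.png");i=json.load(open("w1.json"))
x0,x1,y0,y1=262,306,148,212
H=cv2.cvtColor(I,cv2.COLOR_BGR2HSV)[y0:y1,x0:x1]
m=(H[...,1]<80).astype(np.uint8);m=cv2.morphologyEx(m,cv2.MORPH_CLOSE,np.ones((3,3),np.uint8))
c=max(cv2.findContours(m,cv2.RETR_EXTERNAL,cv2.CHAIN_APPROX_NONE)[0],key=cv2.contourArea)+np.array([x0,y0])
print(cv2.minAreaRect(c))
q=c.reshape(-1,2);W=np.array([onz(i,*p,.015,True)[:2] for p in q])
w=cv2.minAreaRect((W*1000).astype(np.float32));print(w)
rows=[(v,q[q[:,1]==v][:,0].min(),q[q[:,1]==v][:,0].max()) for v in range(q[:,1].min(),q[:,1].max()+1)]
L=np.array([[*onz(i,a,v,.015,True)[:2],*onz(i,b,v,.015,True)[:2]] for v,a,b in rows[5:-8]])
mid=(L[:,:2]+L[:,2:])/2;u=np.linalg.svd(mid-mid.mean(0))[2][0];print("axis yaw",np.degrees(np.arctan2(u[1],u[0])),rows[::4])
ctr=cv2.minAreaRect(c)[0];T=cv2.minAreaRect
print(tri(ray(i,*ctr,True),ray(r.camera_info("top"),236.72,212.96)),tri(ray(i,*ctr,True),ray(r.camera_info("side"),269.8,220.1)))
E
```

```text
((283.0, 181.0), (24.0, 38.0), 0.0)
((499.49798583984375, 162.91148376464844), (44.94772720336914, 27.985807418823242), 40.42271423339844)
axis yaw -139.79684297185807 [(162, np.int64(284), np.int64(284)), (166, np.int64(273), np.int64(294)), (170, np.int64(271), np.int64(295)), (174, np.int64(271), np.int64(295)), (178, np.int64(271), np.int64(295)), (182, np.int64(271), np.int64(295)), (186, np.int64(271), np.int64(295)), (190, np.int64(271), np.int64(295)), (194, np.int64(272), np.int64(295)), (198, np.int64(272), np.int64(294))]
(array([0.5005031 , 0.16303747, 0.01813992]), [np.float64(0.00045454780150927575), np.float64(0.0004545478015092073)]) (array([0.50009997, 0.16278824, 0.01396546]), [np.float64(0.00048656963040151713), np.float64(0.0004865696304015482)])
```

Call:
jog_arm --deltas '[[[0.05,-0.12,-0.1,-3.5,0],[0.05,0,0,-4,0],[0.05,0,0,-4,0],[0.05,0,0,-4,0],[0.05,0,0,-3,0],[0.05,0,0,-1.5,0],[0.05,0,0,0,0],[0.05,0,0,0,0]]]' --force 6

```text
time_s: 2.7
tcp_pos: [0.5017, 0.1627, 0.0467]
eef_rot: [180.0, -0.1, 39.9]
contact_force: [1.0, 0.6, 0.6]
gripper_width: 0.0462
gripper_force: 0.0
```

```bash
python3 - <<'E'
from h import *
s=r.get_state();print(s["tcp_pos"],s["eef_rot"],s["contact_force"],s["gripper_width"])
i=r.camera_info("wrist");cv2.imwrite("pics/w2.png",r.capture("wrist"))
print([proj(i,p,True) for p in((.5003,.163,.015),s["tcp_pos"])])
E
```

```text
[0.50171611 0.16269677 0.04665308] [ 1.79985014e+02 -9.95409619e-02  3.98660039e+01] [0.95842931 0.62294934 0.55041741] 0.0462420997688954
[(np.float64(281.5143573384346), np.float64(246.54369980182477)), (np.float64(283.5400355432446), np.float64(270.22006609237997))]
```

View pics/w2.png

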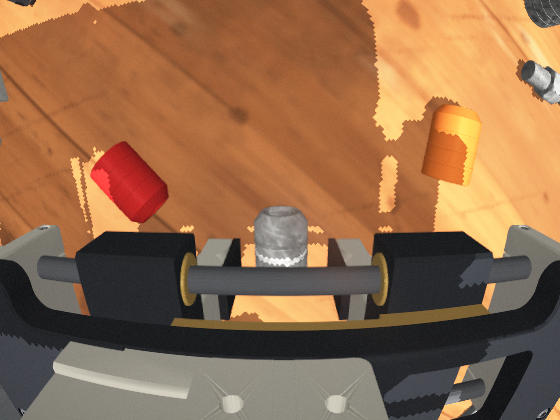

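The ferrule at (281,240) sits between the fingers, with its coned end away from the robot, so it will lead into the vee.

Call:
jog_arm --deltas '[[[0.05,-0.1,0.02,-1,0],[0.05,0,0,-0.85,0],[0.05,0,0,0,0],[-1,0,0,0,0],[-1,0,0,0,0],[-1,0,0,0,0],[-1,0,0,0,0]]]' --force 6

```text
time_s: 3.62
tcp_pos: [0.5001, 0.1623, 0.0272]
eef_rot: [180.0, -0.0, 39.8]
contact_force: [0.0, -0.4, -0.8]
gripper_width: 0.0296
gripper_force: 6.0
```

Call:
jog_arm --deltas '[[[0.0,0,0,0,0],[0.0,0,0,0.2,0],[0.0,0,0,0,0],[-1,0,0,0,0],[-1,0,0,0,0],[-1,0,0,0,0],[-1,0,0,0,0]]]'

```text
time_s: 4.5
tcp_pos: [0.5, 0.1622, 0.029]
eef_rot: [-180.0, 0.0, 39.8]
contact_force: [0.4, 0.6, -0.1]
gripper_width: 0.0293
gripper_force: 6.0
```

Call:
jog_arm --deltas '[[[-1,0,0,2,0],[-1,0,0,4,0],[-1,0,0,5,0],[-1,0,0,5,0],[-1,0,0,2,0],[-1,0,0,0,0]]]'

```text
time_s: 5.25
tcp_pos: [0.5006, 0.1627, 0.2107]
eef_rot: [180.0, -0.2, 39.8]
contact_force: [-0.5, -0.6, -0.8]
gripper_width: 0.0292
gripper_force: 6.0
```

Call:
jog_arm --deltas '[[[-1,-0.8,-5.3,0,-0.089],[-1,-0.8,-5.3,0,-0.089],[-1,-0.8,-5.3,0,-0.089],[-1,-0.8,-5.3,0,-0.089],[-1,-0.8,-5.3,0,-0.089],[-1,-0.8,-5.3,0,-0.089],[-1,0,0,0,0],[-1,0,0,0,0]]]'

```text
time_s: 6.25
tcp_pos: [0.4513, -0.156, 0.2079]
eef_rot: [-180.0, 0.1, 9.2]
contact_force: [0.2, 0.3, 0.1]
gripper_width: 0.0294
gripper_force: 6.0
```

```bash
python3 - <<'E'
from h import *
import json
s=r.get_state();print(s["time_s"],s["tcp_pos"],s["eef_rot"],s["contact_force"],s["gripper_width"])
i=r.camera_info("wrist");cv2.imwrite("pics/w3.png",r.capture("wrist"))
json.dump({k:np.array(v).tolist() for k,v in i.items()},open("w3.json","w"))
I=cv2.imread("pics/w3.png");cv2.imwrite("pics/w3c.png",cv2.resize(I[0:270,100:460],(800,600),interpolation=cv2.INTER_CUBIC))
E
```

```text
6.25 [ 0.45133839 -0.1559983   0.20791191] [-1.79972510e+02  1.06655290e-01  9.18411801e+00] [0.23688019 0.33889299 0.10490297] 0.029380524196588518
```

View pics/w3c.png

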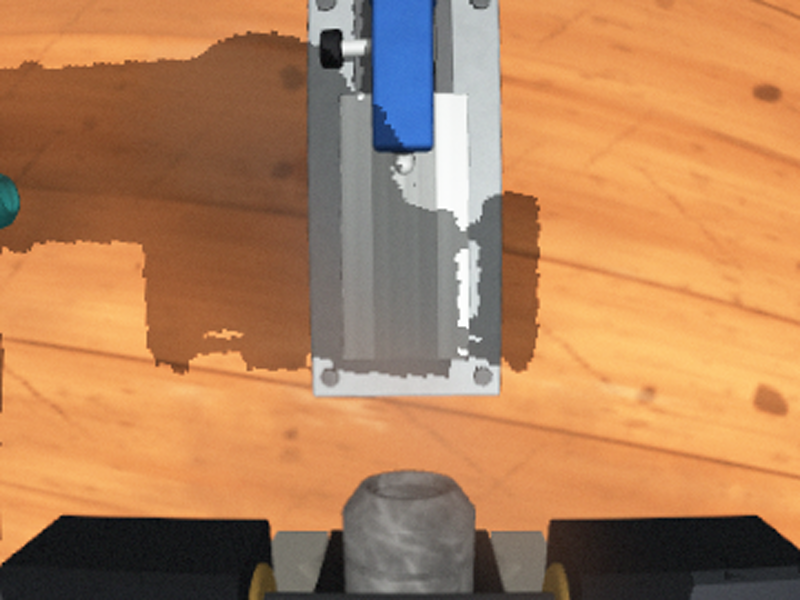

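The crop of the wrist view shows the base left edge at x≈310, right edge ≈500 and open end at y≈395. The vee block's front is at y≈358, with side edges 341/467, and the blue arm tip is at y≈150. The ferrule is held straight.

```bash
cat > vb.py <<'E'
from h import *
import json
I=cv2.imread("pics/w3.png");i=json.load(open("w3.json"))
H=cv2.cvtColor(I,cv2.COLOR_BGR2HSV)
sat=cv2.GaussianBlur(H[...,1],(3,3),0).astype(int)
Lp=[];Rp=[];Bp=[]
for v in range(12,172,4):
    row=sat[v]<85
    u=282
    l=[x for x in range(230,250) if row[x:x+3].all()]; rr=[x for x in range(330,310,-1) if row[x-2:x+1].all()]
    if l:Lp.append((l[0]-.5,v))
    if rr:Rp.append((rr[0]+.5,v))
for u in range(246,322,4):
    b=[v for v in range(195,165,-1) if (sat[v-2:v+1,u]<85).all()]
    if b:Bp.append((u,b[0]+.5))
def fit(P):
    W=np.array([onz(i,*p,.010,True)[:2] for p in P])
    for _ in range(3):
        c=W.mean(0);d=np.linalg.svd(W-c)[2][0];e=(W-c)@[-d[1],d[0]];W=W[abs(e)<max(.0008,1.5*e.std())]
    return W.mean(0),np.linalg.svd(W-W.mean(0))[2][0],len(W),e.std()
cl,dl,*a=fit(Lp);cr,dr,*b=fit(Rp);cb,db,*c=fit(Bp)
dl*=np.sign(dl[0]);dr*=np.sign(dr[0]);db*=-np.sign(db[1])
print(a,b,c,"yaws",np.degrees([np.arctan2(dl[1],dl[0]),np.arctan2(dr[1],dr[0]),np.arctan2(db[1],db[0])+np.pi/2]))
y=np.arctan2(*(dl+dr)[::-1]);d=np.array([np.cos(y),np.sin(y)]);n=np.array([-d[1],d[0]])
print("width",(cl-cr)@n)
o=d*(cb@d+.098)+n*((cl@n+cr@n)/2)
print("yaw",np.degrees(y),"origin",o,"vee_open",o-.045*d)
# checks at top z=27.5 : front edge, sides, from picked pixels
k=1/2.2222
for nm,p in dict(frontL=(341,358),frontR=(467,350),farL=(341,95),farR=(467,95)).items():
    q=onz(i,100+p[0]*k,p[1]*k,.0275,True)[:2]-o;print(nm,(q@d*1000).round(1),(q@n*1000).round(1))
for nm,p in dict(armL=(374,150),armR=(433,150)).items():
    q=onz(i,100+p[0]*k,p[1]*k,.08,True)[:2]-o;print(nm,(q@d*1000).round(1),(q@n*1000).round(1))
s=np.array([.45134,-.1560])-o;print("tcp in vb",s@d,s@n)
# height check: base front corners, wrist vs top camera
t=r.camera_info("top")
for u,v,tu,tv in ((499,395,413,239),(313,396,370.4,244.4)):
    print(tri(ray(i,100+u*k,v*k,True),ray(t,tu,tv)))
E
python3 vb.py
```

```text
[39, np.float64(0.0002622818352155064)] [40, np.float64(0.0002868852339807336)] [19, np.float64(0.000262808154560589)] yaws [ 9.97521725  9.72389002 10.39367526]
width 0.0895927163899364
yaw 9.849553634148297 origin [ 0.55492146 -0.13727286] vee_open [ 0.51058475 -0.14497063]
frontL -77.4 28.6
frontR -74.4 -27.6
farL 40.7 26.8
farR 40.0 -28.2
armL 6.8 10.2
armR 6.5 -11.2
tcp in vb -0.1052582016129323 -0.0007322911068740143
(array([ 0.46649654, -0.19691979,  0.01344814]), [np.float64(0.00035908260143622015), np.float64(0.0003590826014362668)])
(array([ 0.45141527, -0.11086677,  0.01232846]), [np.float64(0.00019903865341070007), np.float64(0.00019903865341059493)])
```

Call:
jog_arm --deltas '[[[-1,3,0.55,-4,0.011],[-1,2.93,0.55,-4,0],[-1,0,0,-3,0],[-1,0,0,-2,0],[-1,0,0,0,0],[-1,0,0,0,0]]]'

```text
time_s: 7.05
tcp_pos: [0.512, -0.1441, 0.0797]
eef_rot: [180.0, -0.0, 10.0]
contact_force: [0.1, -0.2, -0.8]
gripper_width: 0.0293
gripper_force: 6.0
```

```bash
cat > st.py <<'E'
from h import *
import sys
n=int(sys.argv[1]);F=[]
for _ in range(n):
    r.capture("top");s=r.get_state();F.append(s["contact_force"])
F=np.array(F);o=np.array([.55492,-.13727]);y=np.radians(9.85);d=np.array([np.cos(y),np.sin(y)]);m=np.array([-d[1],d[0]])
q=s["tcp_pos"][:2]-o
print("t",s["time_s"],"vb x,y,z mm",(q@d*1000).round(2),(q@m*1000).round(2),(s["tcp_pos"][2]*1000).round(2),"rot",s["eef_rot"].round(2),"w",s["gripper_width"].round(4))
print("F along,across,z mean",(F[:,:2]@d).mean().round(2),(F[:,:2]@m).mean().round(2),F[:,2].mean().round(2),"std",(F[:,:2]@d).std().round(2),F[:,2].std().round(2),"raw",(F[:,:2]@d).round(1))
E
python3 st.py 12
```

```text
Traceback (most recent call last):
  File "st.py", line 8, in <module>
    print("t",s["time_s"],"vb x,y,z mm",(q@d*1000).round(2),(q@m*1000).round(2),(s["tcp_pos"][2]*1000).round(2),"rot",s["eef_rot"].round(2),"w",s["gripper_width"].round(4))
                                                                                                                                                ^^^^^^^^^^^^^^^^^^^^^^^^
AttributeError: 'float' object has no attribute 'round'
```

```bash
sed -i 's/s\["gripper_width"\].round(4)/round(s["gripper_width"],4)/' st.py; python3 st.py 10
```

```text
t 8.15 vb x,y,z mm -44.28 0.03 79.05 rot [180.     0.     9.87] w 0.0297
F along,across,z mean -0.11 -0.2 -0.46 std 0.6 0.31 raw [ 0.1  0.8 -0.9 -0.1  0.7  0.3 -0.3 -0.5 -0.1 -1.2]
```

Call:
jog_arm --deltas '[[[-1,0,0,-1.2,0],[-1,0,0,-1.0,0],[-1,0,0,-0.4,0],[-1,0,0,-0.1,0],[-1,0,0,0,0]]]'

```text
time_s: 8.78
tcp_pos: [0.5114, -0.1448, 0.0521]
eef_rot: [180.0, -0.0, 9.9]
contact_force: [-0.3, 0.1, 0.1]
gripper_width: 0.0295
gripper_force: 6.0
```

```bash
python3 st.py 6
```

```text
t 9.075 vb x,y,z mm -44.12 0.01 52.3 rot [ 1.80e+02 -3.00e-02  9.87e+00] w 0.0291
F along,across,z mean -0.03 0.17 -0.11 std 0.36 0.43 raw [ 0.2  0.5 -0.5 -0.1  0.2 -0.5]
```

Call:
jog_arm --deltas '[[[-1,0,0,-0.1,0],[-1,0,0,-0.1,0],[-1,0,0,-0.05,0],[-1,0,0,0,0]]]'

```text
time_s: 9.57
tcp_pos: [0.5112, -0.1448, 0.0495]
eef_rot: [-180.0, 0.0, 9.9]
contact_force: [-0.1, 0.5, -0.8]
gripper_width: 0.0292
gripper_force: 6.0
```

```bash
python3 st.py 5
```

```text
t 9.825 vb x,y,z mm -44.27 0.04 49.56 rot [-180.      0.      9.87] w 0.0292
F along,across,z mean -0.19 0.05 -0.3 std 0.3 0.65 raw [-0.1 -0.5  0.4 -0.3 -0.4]
```

Call:
jog_arm --deltas '[[[-1,0,0,-0.05,0],[-1,0,0,0,0]]]'

```text
time_s: 10.07
tcp_pos: [0.5114, -0.1447, 0.0493]
eef_rot: [180.0, -0.0, 9.9]
contact_force: [-0.6, 1.4, 3.8]
gripper_width: 0.0291
gripper_force: 6.0
```

```bash
python3 st.py 5
```

```text
t 10.325 vb x,y,z mm -44.14 0.06 49.25 rot [ 1.80e+02 -2.00e-02  9.87e+00] w 0.0295
F along,across,z mean -0.97 2.14 4.42 std 0.47 0.56 raw [-1.8 -0.6 -1.  -1.  -0.5]
```

Contact at z = 49.3 mm, as expected, with a slight side load. Releasing so it settles on both flanks, then retreating.

Call:
jog_arm --deltas '[[[-1,0,0.02,0.02,0],[-0.2,0,0,0,0],[-0.1,0,0,0,0],[0.05,0,0,0,0],[0.05,0,0,0.5,0],[0.05,0,0,2,0],[0.05,0,0,2,0],[0.05,0,0,0,0]]]'

```text
time_s: 11.32
tcp_pos: [0.5125, -0.1446, 0.096]
eef_rot: [180.0, -0.2, 9.9]
contact_force: [-0.8, 0.6, -0.8]
gripper_width: 0.0458
gripper_force: 0.0
```

Call:
jog_arm --deltas '[[[-1,-3.5,-0.61,1.5,0],[-1,-3.5,-0.61,1.5,0],[-1,0,0,0,0],[-1,0,0,0,0],[-1,0,0,0,0]]]'

```text
time_s: 11.95
tcp_pos: [0.4418, -0.1567, 0.1238]
eef_rot: [-180.0, 0.0, 9.9]
contact_force: [-0.5, 0.1, 0.1]
gripper_width: 0.003
gripper_force: 0.0
```

```bash
python3 st.py 6; python3 - <<'E'
from h import *
import json
i=r.camera_info("wrist");I=r.capture("wrist")
json.dump({k:np.array(v).tolist() for k,v in i.items()},open("w4.json","w"));cv2.imwrite("pics/w4.png",I)
E
```

```text
t 12.25 vb x,y,z mm -115.2 0.21 123.96 rot [-1.80e+02  3.00e-02  9.87e+00] w 0.0002
F along,across,z mean 0.59 0.02 -0.09 std 0.25 0.52 raw [0.8 0.5 0.5 0.3 0.4 1. ]
```

View pics/w4.png

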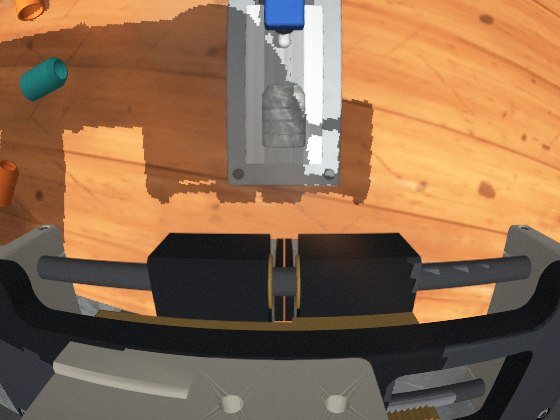

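The ferrule lies straight in the vee at columns 262–305 and rows 83–148, clear of the shoe. Next, the shut fingers go down behind it to push.

Call:
jog_arm --deltas '[[[-1,0,0,-3,0],[-1,0,0,-3,0],[-1,0,0,-1.5,0],[-1,0,0,0,0],[-1,2.0,0.34,0,0],[-1,1.5,0.26,0,0],[-1,0,0,0,0],[-1,0,0,0,0]]]'

```text
time_s: 13.3
tcp_pos: [0.4758, -0.1508, 0.0493]
eef_rot: [-180.0, 0.0, 9.9]
contact_force: [0.3, 0.6, 0.1]
gripper_width: 0.0008
gripper_force: 0.0
```

```bash
python3 st.py 10
```

```text
t 13.8 vb x,y,z mm -79.87 0.11 49.27 rot [-180.      0.      9.86] w 0.0007
F along,across,z mean -0.03 -0.09 0.07 std 0.45 0.39 raw [-0.1 -1.2  0.   0.   0.2  0.5  0.4  0.2 -0.1 -0.3]
```

```bash
python3 - <<'E'
from h import *
o=np.array([.55492,-.13727,0]);y=np.radians(9.85);d=np.array([np.cos(y),np.sin(y),0]);m=np.array([-d[1],d[0],0])
def hit(info,u,v,n,p0):
    c,k=ray(info,u,v);p=c+k*((p0-c)@n)/(k@n);q=p-o;return np.round([q@d*1000,q@m*1000,q[2]*1000],1)
for nm,(x0,x1,y0,y1) in dict(side=(335,385,255,290),top=(365,400,150,190)).items():
    I=cv2.imread(f"pics/{nm}0.png");i=r.camera_info(nm);H=cv2.cvtColor(I,cv2.COLOR_BGR2HSV)
    M=((H[...,0]>14)&(H[...,0]<32)&(H[...,1]>110)&(H[...,2]>60)).astype(np.uint8)
    S=np.zeros_like(M);S[y0:y1,x0:x1]=M[y0:y1,x0:x1]
    c=max(cv2.findContours(S,cv2.RETR_EXTERNAL,cv2.CHAIN_APPROX_NONE)[0],key=cv2.contourArea).reshape(-1,2);print(nm,len(c),c.min(0),c.max(0))
    for x in (25,28,31,34,38): # predicted tip disc
        P=[proj(i,o+d*x/1000+m*.012*np.sin(t)+np.array([0,0,.035+.012*np.cos(t)])) for t in np.linspace(0,6.28,40)];P=np.array(P);print(x,P.min(0).round(1),P.max(0).round(1))
E
```

```text
side 44 [349 267] [364 281]
25 [343.7 269.1] [350.6 282.9]
28 [345.2 268.8] [352.1 282.5]
31 [346.7 268.4] [353.7 282.2]
34 [348.2 268.1] [355.2 281.9]
38 [350.2 267.7] [357.2 281.4]
top 23 [378 167] [383 177]
25 [378.2 179. ] [390.1 182.3]
28 [377.9 177.6] [389.8 180.9]
31 [377.7 176.1] [389.6 179.5]
34 [377.4 174.7] [389.4 178.1]
38 [377.1 172.8] [389.  176.2]
```

Call:
jog_arm --deltas '[[[-1,0.4,0.07,0,0],[-1,0.1,0.017,0,0],[-1,0.1,0.017,0,0],[-1,0.1,0.017,0,0],[-1,0,0,0,0]]]'

```text
time_s: 14.42
tcp_pos: [0.4834, -0.1496, 0.0492]
eef_rot: [-180.0, 0.0, 9.9]
contact_force: [-0.6, 0.2, -1.0]
gripper_width: 0.0006
gripper_force: 0.0
```

```bash
python3 st.py 4
```

```text
t 14.625 vb x,y,z mm -72.63 0.09 49.3 rot [ 1.80e+02 -1.00e-02  9.87e+00] w 0.0006
F along,across,z mean -0.43 -0.31 -0.0 std 0.25 0.53 raw [-0.1 -0.5 -0.8 -0.3]
```

The nose tip is at about x = +35.5 mm in both views, so the finger TCP should end near x ≈ -16. Sliding to just before the shoe.

Call:
jog_arm --deltas '[[[-1,0.1,0.017,0,0],[-1,0.2,0.035,0,0],[-1,0.2,0.035,0,0],[-1,0.25,0.043,0,0],[-1,0.25,0.043,0,0],[-1,0.25,0.043,0,0],[-1,0.25,0.043,0,0],[-1,0.1,0.017,0,0]]]'

```text
time_s: 15.62
tcp_pos: [0.4995, -0.1468, 0.0492]
eef_rot: [180.0, -0.0, 9.9]
contact_force: [-0.5, 0.1, 0.8]
gripper_width: 0.0002
gripper_force: 0.1
```

```bash
python3 st.py 4; python3 - <<'E'
from h import *
I=r.capture("side");cv2.imwrite("pics/s5.png",cv2.resize(I[220:325,265:405],(800,600),interpolation=cv2.INTER_CUBIC))
E
```

```text
t 15.825 vb x,y,z mm -56.42 0.06 49.27 rot [180.    -0.     9.87] w 0.0007
F along,across,z mean 0.35 -0.18 -0.43 std 0.27 1.05 raw [-0.   0.3  0.5  0.7]
```

View pics/s5.png

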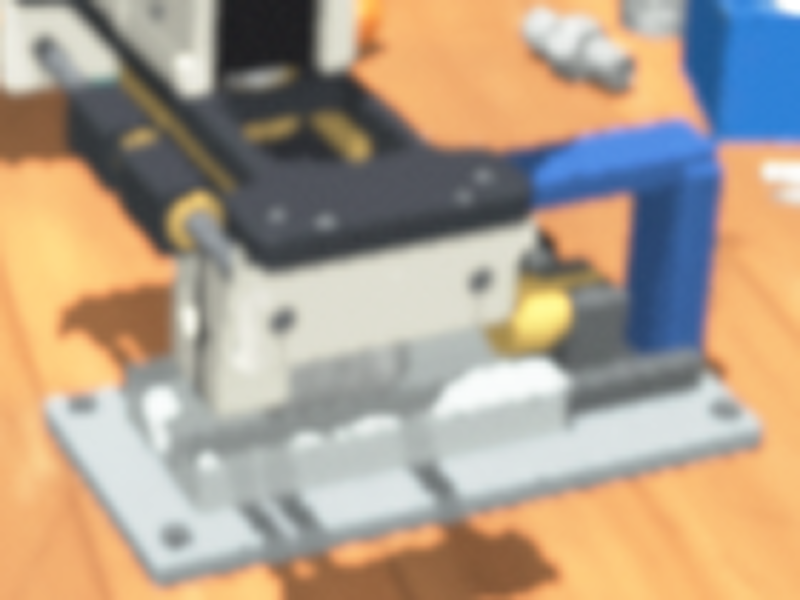

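View: the shut fingers stand behind the ferrule in the vee, and the body passes above the blue arm. Continuing slowly under the shoe.

Call:
jog_arm --deltas '[[[-1,0.1,0.017,0,0],[-1,0.1,0.017,0,0],[-1,0.1,0.017,0,0],[-1,0.06,0.01,0,0],[-1,0.06,0.01,0,0],[-1,0.06,0.01,0,0],[-1,0.06,0.01,0,0],[-1,0.06,0.01,0,0]]]'

```text
time_s: 16.88
tcp_pos: [0.5054, -0.1458, 0.0493]
eef_rot: [180.0, -0.0, 9.9]
contact_force: [-0.9, -0.3, -0.5]
gripper_width: 0.0006
gripper_force: 0.1
```

Call:
jog_arm --deltas '[[[-1,0.06,0.01,0,0],[-1,0.06,0.01,0,0],[-1,0.06,0.01,0,0],[-1,0.06,0.01,0,0]]]'

```text
time_s: 17.38
tcp_pos: [0.5078, -0.1454, 0.0493]
eef_rot: [180.0, 0.0, 9.9]
contact_force: [0.3, 0.5, -0.2]
gripper_width: 0.0006
gripper_force: 0.1
```

Call:
jog_arm --deltas '[[[-1,0.06,0.01,0,0],[-1,0.06,0.01,0,0],[-1,0.06,0.01,0,0],[-1,0.06,0.01,0,0]]]'

```text
time_s: 17.88
tcp_pos: [0.5101, -0.145, 0.0492]
eef_rot: [-180.0, 0.0, 9.9]
contact_force: [-1.1, 0.8, -0.3]
gripper_width: 0.0002
gripper_force: 0.1
```

```bash
python3 st.py 4
```

```text
t 18.075 vb x,y,z mm -45.42 -0.01 49.27 rot [ 1.80e+02 -1.00e-02  9.87e+00] w 0.0006
F along,across,z mean -0.07 0.3 -0.11 std 0.43 0.34 raw [ 0.5  0.1 -0.3 -0.6]
```

Call:
jog_arm --deltas '[[[-1,0.06,0.01,0,0],[-1,0.06,0.01,0,0],[-1,0.06,0.01,0,0],[-1,0.06,0.01,0,0],[-1,0.06,0.01,0,0]]]'

```text
time_s: 18.7
tcp_pos: [0.5131, -0.1445, 0.0493]
eef_rot: [-180.0, -0.0, 9.9]
contact_force: [0.3, 0.9, 0.0]
gripper_width: 0.0003
gripper_force: 0.1
```

Call:
jog_arm --deltas '[[[-1,0.06,0.01,0,0],[-1,0.06,0.01,0,0],[-1,0.06,0.01,0,0],[-1,0.06,0.01,0,0],[-1,0.06,0.01,0,0]]]'

```text
time_s: 19.32
tcp_pos: [0.5161, -0.144, 0.0493]
eef_rot: [-180.0, 0.0, 9.9]
contact_force: [0.6, 0.3, -0.9]
gripper_width: 0.0003
gripper_force: 0.1
```

Call:
jog_arm --deltas '[[[-1,0.06,0.01,0,0],[-1,0.06,0.01,0,0],[-1,0.06,0.01,0,0],[-1,0.06,0.01,0,0],[-1,0.06,0.01,0,0]]]'

```text
time_s: 19.95
tcp_pos: [0.5191, -0.1435, 0.0493]
eef_rot: [-180.0, -0.0, 9.9]
contact_force: [-0.7, 0.1, 0.8]
gripper_width: 0.0005
gripper_force: 0.1
```

```bash
python3 st.py 4
```

```text
t 20.15 vb x,y,z mm -36.28 -0.06 49.29 rot [ 1.80e+02 -1.00e-02  9.87e+00] w 0.0004
F along,across,z mean 0.02 -0.16 -0.08 std 0.28 0.67 raw [ 0.2 -0.3 -0.2  0.3]
```

```bash
python3 - <<'E'
from h import *
import json
o=np.array([.55492,-.13727,0]);y=np.radians(9.85);d=np.array([np.cos(y),np.sin(y),0])
i=json.load(open("w4.json"))
for v in(83,90,148):
  for z in(.05,.035): print(v,z,((onz(i,284,v,z,True)-o)@d*1000).round(1))
s=r.get_state();W=r.capture("wrist");cv2.imwrite("pics/w6.png",cv2.resize(W[0:270,100:460],(800,600),interpolation=cv2.INTER_CUBIC))
j=r.camera_info("wrist")
for x in(-22,0,20,36):print(x,[( (a-100)*2.222,b*2.222) for a,b in [proj(j,o+d*x/1000+np.array([0,0,.05]),True)]])
E
```

```text
83 0.05 -21.9
83 0.035 -20.3
90 0.05 -26.5
90 0.035 -25.3
148 0.05 -64.6
148 0.035 -66.0
-22 [(np.float64(405.8034343066201), np.float64(540.5716281060716))]
0 [(np.float64(405.91730797914397), np.float64(436.7110786523872))]
20 [(np.float64(406.0607499096051), np.float64(335.36663807760016))]
36 [(np.float64(406.20297070182255), np.float64(251.96689589715334))]
```

View pics/w6.png

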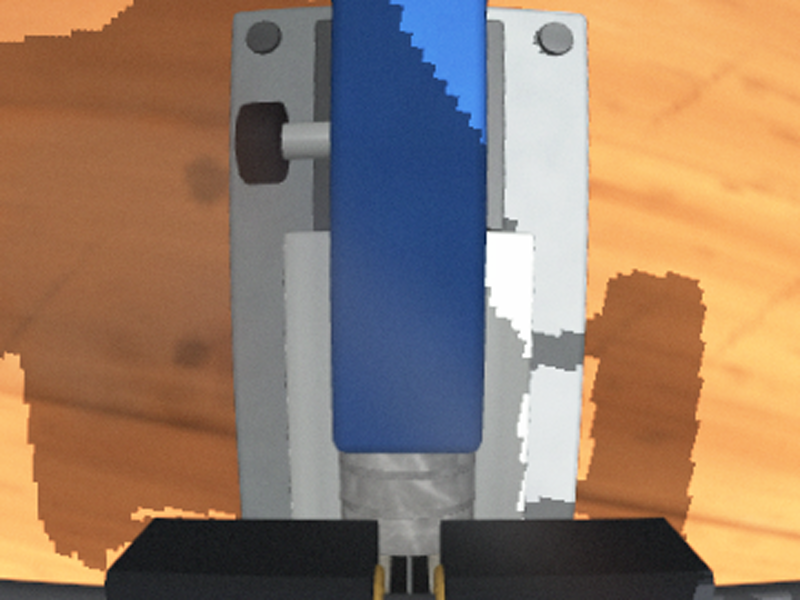

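The view shows the ferrule going straight under the blue arm with the fingers at its tail (x ≈ -26). The cone leads, so the shoe isn't touched yet. Continuing.

Call:
jog_arm --deltas '[[[-1,0.05,0.0085,0,0],[-1,0.05,0.0085,0,0],[-1,0.05,0.0085,0,0],[-1,0.05,0.0085,0,0]]]'

```text
time_s: 20.7
tcp_pos: [0.5206, -0.1433, 0.0492]
eef_rot: [-180.0, 0.1, 9.9]
contact_force: [-3.3, -0.8, 1.0]
gripper_width: 0.0006
gripper_force: 1.3
```

Call:
jog_arm --deltas '[[[-1,0.05,0.0085,0,0],[-1,0.05,0.0085,0,0],[-1,0.05,0.0085,0,0],[-1,0.05,0.0085,0,0]]]'

```text
time_s: 21.2
tcp_pos: [0.5233, -0.1428, 0.0493]
eef_rot: [180.0, -0.0, 9.9]
contact_force: [-1.2, 0.9, 1.4]
gripper_width: 0.0006
gripper_force: 0.8
```

Call:
jog_arm --deltas '[[[-1,0.05,0.0085,0,0],[-1,0.05,0.0085,0,0],[-1,0.05,0.0085,0,0],[-1,0.05,0.0085,0,0]]]'

```text
time_s: 21.7
tcp_pos: [0.5251, -0.1425, 0.0493]
eef_rot: [180.0, -0.0, 9.9]
contact_force: [-1.5, 0.4, 0.2]
gripper_width: 0.0004
gripper_force: 0.8
```

Call:
jog_arm --deltas '[[[-1,0.05,0.0085,0,0],[-1,0.05,0.0085,0,0],[-1,0.05,0.0085,0,0],[-1,0.05,0.0085,0,0]]]'

```text
time_s: 22.2
tcp_pos: [0.5271, -0.1422, 0.0493]
eef_rot: [-180.0, -0.0, 9.9]
contact_force: [-2.1, -0.3, 0.4]
gripper_width: 0.0002
gripper_force: 0.8
```

Call:
jog_arm --deltas '[[[-1,0.05,0.0085,0,0],[-1,0.05,0.0085,0,0],[-1,0.05,0.0085,0,0],[-1,0.05,0.0085,0,0]]]'

```text
time_s: 22.7
tcp_pos: [0.5291, -0.1418, 0.0493]
eef_rot: [-180.0, 0.0, 9.9]
contact_force: [-1.8, 0.3, 0.1]
gripper_width: 0.0006
gripper_force: 0.8
```

```bash
python3 st.py 4
```

```text
t 22.9 vb x,y,z mm -26.08 -0.1 49.28 rot [ 1.80e+02 -1.00e-02  9.87e+00] w 0.0001
F along,across,z mean -1.07 0.69 0.07 std 0.4 0.26 raw [-0.9 -0.7 -1.8 -0.9]
```

The ferrule is under the shoe (drag ~1.5 N). Slowing down ahead of the stop.

Call:
jog_arm --deltas '[[[-1,0.04,0.007,0,0],[-1,0.04,0.007,0,0],[-1,0.04,0.007,0,0],[-1,0.04,0.007,0,0],[-1,0.04,0.007,0,0]]]'

```text
time_s: 23.52
tcp_pos: [0.5311, -0.1415, 0.0493]
eef_rot: [180.0, -0.0, 9.9]
contact_force: [-2.0, -0.3, 0.1]
gripper_width: 0.0002
gripper_force: 0.8
```

Call:
jog_arm --deltas '[[[-1,0.03,0.005,0,0],[-1,0.03,0.005,0,0],[-1,0.03,0.005,0,0],[-1,0.03,0.005,0,0]]]'

```text
time_s: 24.02
tcp_pos: [0.5323, -0.1413, 0.0493]
eef_rot: [180.0, 0.0, 9.9]
contact_force: [-1.8, 0.1, 0.1]
gripper_width: 0.0004
gripper_force: 0.7
```

Call:
jog_arm --deltas '[[[-1,0.02,0.0035,0,0],[-1,0.02,0.0035,0,0],[-1,0.02,0.0035,0,0],[-1,0.02,0.0035,0,0],[-1,0.02,0.0035,0,0]]]'

```text
time_s: 24.65
tcp_pos: [0.5333, -0.1411, 0.0492]
eef_rot: [180.0, 0.0, 9.9]
contact_force: [-1.7, 0.6, 0.8]
gripper_width: 0.0009
gripper_force: 0.7
```

```bash
python3 st.py 4
```

```text
t 24.85 vb x,y,z mm -21.92 -0.08 49.26 rot [-180.     -0.      9.87] w 0.0005
F along,across,z mean -1.38 0.3 0.22 std 0.54 0.34 raw [-1.  -2.3 -0.9 -1.3]
```

Call:
jog_arm --deltas '[[[-1,0.02,0.0035,0,0],[-1,0.02,0.0035,0,0],[-1,0.01,0.0017,0,0]]]'

```text
time_s: 25.22
tcp_pos: [0.5338, -0.141, 0.0492]
eef_rot: [180.0, 0.0, 9.9]
contact_force: [-1.7, 0.2, 1.1]
gripper_width: 0.0006
gripper_force: 0.8
```

Call:
jog_arm --deltas '[[[-1,0.02,0.0035,0,0],[-1,0.02,0.0035,0,0],[-1,0.01,0.0017,0,0]]]'

```text
time_s: 25.6
tcp_pos: [0.5343, -0.1409, 0.0493]
eef_rot: [180.0, -0.0, 9.9]
contact_force: [-2.3, 0.9, -1.3]
gripper_width: 0.0005
gripper_force: 0.7
```

Call:
jog_arm --deltas '[[[-1,0.02,0.0035,0,0],[-1,0.02,0.0035,0,0],[-1,0.01,0.0017,0,0]]]'

```text
time_s: 25.98
tcp_pos: [0.5345, -0.1409, 0.0492]
eef_rot: [-180.0, 0.0, 9.9]
contact_force: [-3.1, -1.1, 1.4]
gripper_width: 0.0004
gripper_force: 1.5
```

```bash
python3 st.py 8
```

```text
t 26.375 vb x,y,z mm -20.73 -0.08 49.19 rot [-1.80e+02  3.00e-02  9.86e+00] w 0.0003
F along,across,z mean -3.62 0.23 1.5 std 0.37 0.58 raw [-3.4 -3.7 -3.5 -3.5 -3.  -4.  -3.5 -4.3]
```

Force rises with the TCP stalled, which suggests the stop. Raising the push toward 6 N in small steps.

Call:
jog_arm --deltas '[[[-1,0.01,0.0017,0,0],[-1,0.005,0.0009,0,0]]]'

```text
time_s: 26.62
tcp_pos: [0.5346, -0.1409, 0.0492]
eef_rot: [-180.0, 0.0, 9.9]
contact_force: [-4.7, -0.7, 2.5]
gripper_width: 0.0001
gripper_force: 2.5
```

```bash
python3 st.py 6
```

```text
t 26.925 vb x,y,z mm -20.71 -0.1 49.19 rot [-1.80e+02  4.00e-02  9.86e+00] w 0.0007
F along,across,z mean -5.49 0.45 2.12 std 0.43 0.37 raw [-5.8 -5.4 -4.8 -6.2 -5.4 -5.3]
```

Call:
jog_arm --deltas '[[[-1,0.003,0.0005,0,0],[-1,0,0,0,0]]]'

```text
time_s: 27.18
tcp_pos: [0.5346, -0.1409, 0.0492]
eef_rot: [-180.0, 0.0, 9.9]
contact_force: [-4.6, -0.6, 2.8]
gripper_width: 0.0004
gripper_force: 2.6
```

```bash
python3 st.py 19
```

```text
t 28.125 vb x,y,z mm -20.68 -0.08 49.19 rot [-1.7999e+02  4.0000e-02  9.8600e+00] w 0.0007
F along,across,z mean -5.16 0.09 2.33 std 0.37 0.48 raw [-4.5 -5.3 -4.7 -5.5 -5.3 -5.1 -4.8 -5.8 -5.3 -4.7 -5.9 -5.3 -5.2 -5.
 -4.9 -4.7 -5.5 -5.5 -5.1]
```

Call:
jog_arm --deltas '[[[-1,0.006,0.001,0,0],[-1,0,0,0,0]]]'

```text
time_s: 28.38
tcp_pos: [0.5346, -0.1409, 0.0492]
eef_rot: [-180.0, 0.1, 9.9]
contact_force: [-5.2, 0.1, 3.7]
gripper_width: 0.0005
gripper_force: 2.7
```

```bash
python3 st.py 20
```

```text
t 29.375 vb x,y,z mm -20.71 -0.09 49.16 rot [-1.7999e+02  5.0000e-02  9.8600e+00] w 0.0005
F along,across,z mean -5.14 0.38 2.44 std 0.38 0.44 raw [-4.7 -4.9 -5.1 -5.5 -5.4 -4.5 -5.6 -5.2 -4.8 -4.9 -4.9 -5.5 -5.2 -4.8
 -4.7 -5.2 -6.  -5.  -4.9 -5.8]
```

Call:
jog_arm --deltas '[[[-1,0.006,0.001,0,0],[-1,0,0,0,0]]]'

```text
time_s: 29.62
tcp_pos: [0.5345, -0.1409, 0.0492]
eef_rot: [-180.0, 0.1, 9.9]
contact_force: [-5.8, -0.9, 2.9]
gripper_width: 0.0004
gripper_force: 2.8
```

```bash
python3 st.py 20
```

```text
t 30.625 vb x,y,z mm -20.7 -0.09 49.16 rot [-1.7999e+02  6.0000e-02  9.8600e+00] w 0.0003
F along,across,z mean -5.34 0.02 2.68 std 0.48 0.36 raw [-4.6 -4.8 -6.  -6.  -5.2 -4.9 -5.4 -4.7 -5.3 -5.9 -6.1 -5.8 -5.5 -5.3
 -4.9 -4.6 -5.8 -5.5 -5.6 -5. ]
```

Call:
jog_arm --deltas '[[[-1,0.01,0.0017,0,0],[-1,0,0,0,0]]]'

```text
time_s: 30.88
tcp_pos: [0.5345, -0.1409, 0.0492]
eef_rot: [-180.0, 0.1, 9.9]
contact_force: [-5.7, -1.2, 2.2]
gripper_width: 0.0001
gripper_force: 2.9
```

```bash
python3 st.py 20
```

```text
t 31.875 vb x,y,z mm -20.7 -0.1 49.17 rot [-1.7999e+02  7.0000e-02  9.8600e+00] w 0.0005
F along,across,z mean -5.65 0.06 3.17 std 0.44 0.41 raw [-5.4 -5.4 -5.2 -5.4 -5.6 -5.6 -5.9 -4.8 -5.5 -5.2 -6.  -5.5 -6.3 -5.4
 -5.7 -6.8 -5.6 -6.1 -5.4 -6.1]
```

Held 5.7 N for a second with no slip. Backing off and checking from the side.

Call:
jog_arm --deltas '[[[-1,-0.03,-0.005,0,0],[-1,-0.2,-0.035,0,0],[-1,-1,-0.17,0,0],[-1,-3,-0.52,0,0],[-1,-4,-0.69,1,0],[-1,0,0,5,0],[-1,0,0,6,0],[-1,0,0,0,0]]]'

```text
time_s: 32.88
tcp_pos: [0.456, -0.1551, 0.1744]
eef_rot: [179.9, -0.6, 9.9]
contact_force: [-0.1, 0.9, -0.1]
gripper_width: 0.0007
gripper_force: 0.0
```

Call:
jog_arm --deltas '[[[-1,-0.5,3,4,0],[-1,0,5,0,0],[-1,0,5,0,0],[-1,0,0,0,0],[-1,0,0,0,0]]]'

```text
time_s: 33.5
tcp_pos: [0.4477, -0.0249, 0.209]
eef_rot: [-180.0, -0.0, 9.9]
contact_force: [0.6, -0.1, 0.3]
gripper_width: 0.0003
gripper_force: 0.0
```

```bash
python3 - <<'E'
from h import *
I=r.capture("side");T=r.capture("top");cv2.imwrite("pics/s7.png",I)
a=cv2.resize(I[238:315,270:400],(800,474),interpolation=cv2.INTER_CUBIC)
cv2.imwrite("pics/s7c.png",a);cv2.imwrite("pics/t7.png",T)
o=np.array([.55492,-.13727,0]);y=np.radians(9.85);d=np.array([np.cos(y),np.sin(y),0])
i=r.camera_info("side");k=800/130
for x in(-12,-9,0,20,30,33):
    u,v=proj(i,o+d*x/1000+np.array([0,0,.035]));print(x,((u-270)*k).round(),((v-238)*k).round())
for nm,I in(("side0",cv2.imread("pics/side0.png")),("now",I)):
    H=cv2.cvtColor(I,cv2.COLOR_BGR2HSV)[255:290,335:385];M=(H[...,0]>14)&(H[...,0]<32)&(H[...,1]>110)&(H[...,2]>60)
    c=np.argwhere(M);print(nm,len(c),c.min(0)+[255,335],c.max(0)+[255,335])
E
```

```text
-12 356.0 259.0
-9 366.0 257.0
0 395.0 250.0
20 459.0 237.0
30 490.0 230.0
33 499.0 228.0
side0 211 [255 335] [281 370]
now 163 [255 335] [280 370]
```

View pics/s7c.png

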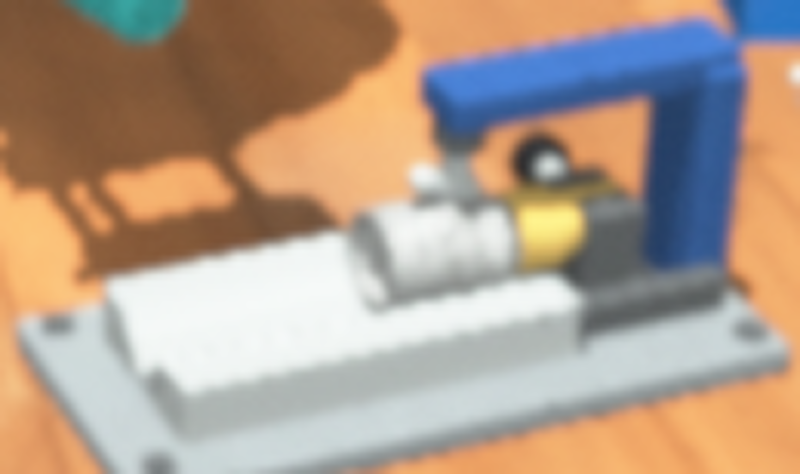

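The ferrule lies straight under the shoe, with its coned end against the brass nose at about (518,235). It is down in the vee and the robot is clear.

```bash
python3 -c "
from plant import r
print(r.close_job())"
```

```text
the job is handed in; nothing more can be done
None
```

The ferrule is home in the vee under the shoe, against the brass nose; I held it at about 5.7 N for one second with no sign of the stop slipping, then released it, backed clear and handed the job in.

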